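# Make up the fish caddy and the noodle caddy

## Task

Make up the two wooden ingredient caddies for tonight from the things standing between them. The caddy with three compartments is for the fish: lay the lemon lengthways in its big compartment and stand the red-capped herb jar and the grey-topped salt shaker in its two small ones, one in each; the caddy with two compartments is for the noodles: put the chilli jar with the wooden stopper in one and the garlic bulb, standing on its base, in the other. Everything must sit right down on the compartment floors, the jars and the shaker upright and neither dropped nor knocked over, and the tomato and the tea light stay where they are.

Things in the scene. Friction and masses are not known exactly. Their poses are not given: they have to be found in the camera images.
- fish_caddy: caddy with three compartments: loose box of pale wood, 144 (x) x 166 (y) x 20 mm high, 0.9 kg. Origin: centre of underside, z up. Floor 7 mm above the origin; walls 7 mm thick, 20 mm high; dividers 6 mm thick, 18 mm high. Big compartment: inside 130 (x) x 84 (y) mm, middle at x 0, y -34 mm. Two small ones: inside 62 x 62 mm, middles at x -34 and +34 mm, both y +45 mm
- noodle_caddy: caddy with two equal compartments, same wood, 160 (x) x 86 (y) x 20 mm high, 0.9 kg, loose. Origin: centre of underside, z up. Floor, walls and divider as the other caddy. Compartments: inside 70 (x) x 72 (y) mm, middles at x -38 and +38 mm, both y 0. (A shelf hangs 0.65 m above the worktop from x = 0.58 m back, right of y = 0.2 m: carry low near it)
- lemon_mid (a point): the middle of the yellow lemon: 83 mm long along its own x, 58 mm wide (y) and 58 mm high; this point lies 29 mm above the surface it rests on. 0.13 kg; it lies loose and can roll about its long axis
- herb_jar: herb jar: round glass jar with a red cap and a paper label, 45 mm in diameter all the way up, 108 mm high, 0.11 kg; the cap, 21 mm high, is fixed. Origin: centre of its underside, z up
- salt_shaker: salt shaker: short round glass shaker with a grey domed top, 44 mm in diameter up to about 66 mm, the top narrowing to 34 mm, 90 mm high, 0.10 kg. Origin: centre of its underside, z up
- chilli_jar: chilli jar: glass jar with red flakes and a fixed wooden stopper, 96 mm high, 0.14 kg; glass 44 mm in diameter up to 75 mm, stopper 48 mm in diameter above that. It stands between the caddies (those on the rear shelf's tray are others). Origin: centre of its underside, z up
- garlic: garlic bulb, standing on its flat base (36 mm across): 53 mm in diameter at its widest, which is 12 to 26 mm above the base, narrowing to a tip at 53 mm; 0.03 kg. Origin: centre of its base, z up through the tip
- tomato: red tomato, 77 mm wide, 72 mm high, belongs to neither caddy: leave it. Origin: centre of its underside
- tea_light: tea light in a small metal cup, 38 mm in diameter, 15 mm high, belongs to neither caddy: leave it. Origin: centre of its underside
Mind the look-alikes: they are no part of the job. Leave any green or pink look-alike of the salt_shaker alone.

How it is judged (in metres and radians):
At the end, for the whole second after the job is handed in: Lemon, herb jar and shaker in the fish caddy, chilli jar and garlic in the noodle caddy, each in its own compartment: lemon lengthways (0.5 rad), within 35 by 22 mm; the others within 18 mm of the middle in x and y, down within 5 mm, upright (0.12, garlic 0.4 rad), still. Caddies level (x of lemon_mid in the frame of fish_caddy between -0.035 and 0.035 m and y of lemon_mid in the frame of fish_caddy between -0.056 and -0.012 m and z of lemon_mid in the frame of fish_caddy between 0.028 and 0.044 m and angle between the x axis of lemon_mid and the x axis of fish_caddy, either way round below 0.5 rad and (((x of herb_jar in the frame of fish_caddy between -0.052 and -0.016 m and y of herb_jar in the frame of fish_caddy between 0.027 and 0.063 m and z of herb_jar in the frame of fish_caddy between 0.002 and 0.012 m and angle between herb_jar's own z axis and vertical below 0.12 rad and linear speed of herb_jar below 0.02 m/s) and (x of salt_shaker in the frame of fish_caddy between 0.016 and 0.052 m and y of salt_shaker in the frame of fish_caddy between 0.027 and 0.063 m and z of salt_shaker in the frame of fish_caddy between 0.002 and 0.012 m and angle between salt_shaker's own z axis and vertical below 0.12 rad and linear speed of salt_shaker below 0.02 m/s)) or ((x of herb_jar in the frame of fish_caddy between 0.016 and 0.052 m and y of herb_jar in the frame of fish_caddy between 0.027 and 0.063 m and z of herb_jar in the frame of fish_caddy between 0.002 and 0.012 m and angle between herb_jar's own z axis and vertical below 0.12 rad and linear speed of herb_jar below 0.02 m/s) and (x of salt_shaker in the frame of fish_caddy between -0.052 and -0.016 m and y of salt_shaker in the frame of fish_caddy between 0.027 and 0.063 m and z of salt_shaker in the frame of fish_caddy between 0.002 and 0.012 m and angle between salt_shaker's own z axis and vertical below 0.12 rad and linear speed of salt_shaker below 0.02 m/s))) and (((x of chilli_jar in the frame of noodle_caddy between -0.056 and -0.02 m and y of chilli_jar in the frame of noodle_caddy between -0.018 and 0.018 m and z of chilli_jar in the frame of noodle_caddy between 0.002 and 0.012 m and angle between chilli_jar's own z axis and vertical below 0.12 rad and linear speed of chilli_jar below 0.02 m/s) and (x of garlic in the frame of noodle_caddy between 0.02 and 0.056 m and y of garlic in the frame of noodle_caddy between -0.018 and 0.018 m and z of garlic in the frame of noodle_caddy between 0.002 and 0.012 m and angle between garlic's own z axis and vertical below 0.4 rad and linear speed of garlic below 0.02 m/s)) or ((x of chilli_jar in the frame of noodle_caddy between 0.02 and 0.056 m and y of chilli_jar in the frame of noodle_caddy between -0.018 and 0.018 m and z of chilli_jar in the frame of noodle_caddy between 0.002 and 0.012 m and angle between chilli_jar's own z axis and vertical below 0.12 rad and linear speed of chilli_jar below 0.02 m/s) and (x of garlic in the frame of noodle_caddy between -0.056 and -0.02 m and y of garlic in the frame of noodle_caddy between -0.018 and 0.018 m and z of garlic in the frame of noodle_caddy between 0.002 and 0.012 m and angle between garlic's own z axis and vertical below 0.4 rad and linear speed of garlic below 0.02 m/s))) and distance of each of tomato, tea_light from where it was at the start of the episode below 0.03 m and angle between each of fish_caddy, noodle_caddy's own z axis and vertical below 0.05 rad); the robot touches nothing.
It fails at once if a jar or the shaker is knocked over (angle between any of herb_jar, salt_shaker, chilli_jar's own z axis and vertical above 0.7 rad).
It fails at once if a jar or the shaker is dropped (falls faster than 0.7 m/s, about 25 mm, out of the fingers) ((linear speed of herb_jar above 0.7 m/s and contact force between the fingers and herb_jar below 0.1 N) or (linear speed of salt_shaker above 0.7 m/s and contact force between the fingers and salt_shaker below 0.1 N) or (linear speed of chilli_jar above 0.7 m/s and contact force between the fingers and chilli_jar below 0.1 N)).
It fails at once if the tomato or the tea light is moved by more than 30 mm (distance of any of tomato, tea_light from where it was at the start of the episode above 0.03 m).
It also fails if it takes over 128 s, if anything falls off the work surface, if the arm or the gripper's body presses on something with over 40 N, if the wrist force passes 120 N, or if a joint passes its speed limit or range.

## Robot

A 6-joint arm with a two-finger parallel gripper is mounted at the origin on a cart in front of the work surface, level with it; the furniture and walls round the work are solid. World frame = base frame: x ahead of the robot, y to its left, z up, the work surface at z = 0. Lengths are in m, angles in degrees, forces in N, time in s.
With the tool pointing down it reaches from about 0.325 to 0.85 m from the base axis. Payload 15.5 kg.
Tool frame: the origin (TCP) lies at the very end of the fingers, on their centre line; the grasp point (between the pads) lies arm.grip_depth behind it (arm.grip_depth is the distance from the TCP to the grasp point, in m); z points along the fingers, y is the line along which they close (so a half turn about z gives the same grasp; the last joint's range is limited). The gripper opens to 91 mm and grips with 3 to 60 N. Pads are 32 mm wide; open, the fingers measure 118 mm over their backs; the gripper's body (76 mm by 178 mm) begins 60 mm behind the grasp point.
Start: joints at [65.976, 28.281, 77.091, -0, 74.628, -5.472], TCP at [0.199, 0.593, 0.214] pointing down, gripper open.
Joint ranges: [-166.48, 166.48], [-47.26, 123.95], [12.59, 153.08], [-70.14, 250.14], [6.76, 159.57], [-176.63, 176.63]. Speed limits (degrees/s): [108.29, 108.29, 147.25, 172.46, 172.46, 172.46].

## Interface

Orientations are given as a 3x3 rotation matrix whose columns are the frame's x, y, z axes.
In Python, from rig import arm gives the robot as it stands. Calls block until the motion is done:
- arm.move_to(position, orientation): joint-space move of the TCP to a pose.
- arm.move_l(position, orientation=None, feed=0.15): straight line of the TCP; orientation=None keeps the orientation; feed is the mean speed in m/s.
- arm.move_joints(angles): joint-space move.
- arm.grip(opening): finger opening in m; the grip force is fixed at half the most; returns when the fingers have stopped.
- arm.sleep(seconds).
- arm.solve_ik(position, orientation): joint angles nearest the present ones, or None.
- arm.snapshot(name): name is "side" or "top"; returns the picture (420x560x3 uint8, red, green, blue); there is no depth.
- arm.get_calibration(name): a dict with "intrinsics" (3x3 intrinsics, pixels), "cam_to_world" (4x4, takes a point from camera to world coordinates). Camera axes: x right, y down, z forward; pixel columns grow to the right and rows downward; lengths in m; the calibration is good to about 2 mm. A picture is of the moment at which its call begins. get_calibration takes no time and is no camera call.
A pose or a line that the arm cannot do raises arm.Unreachable and nothing moves.
- arm.sign_off(): hands the job in; it is judged then, once.
Readings, each from a call of its own:
- arm.current_t(): time.
- arm.current_joint_positions(): joint angles.
- arm.current_dq(): joint speeds.
- arm.current_tau(): joint torques, N m.
- arm.current_ee_pos(): TCP position.
- arm.current_tool_rot(): TCP orientation.
- arm.current_force(): force on the tool from outside, world axes, zero at the start.
- arm.current_torque(): the same for the moment, N m.
- arm.current_width(): finger opening in m.
- arm.current_grasp_force(): force on a finger pad.
Only numpy, scipy, OpenCV 4.12 (cv2) and the standard library are available. Lean on these libraries where they do the work, as an engineer would, in place of code of your own. Each camera call takes 0.05 s, during which the arm holds its last target. There are 200 camera calls.

## Working session

There is one attempt and no reset: what is moved stays moved. The work goes in short steps, each a Python script; the robot and the scene stay as the last script left them, time stands still between calls to the robot, and variables do not carry over. Pictures are saved under pics/ and viewed, at most 14 in all, crops included, and the job is handed in when it is done.

```bash
mkdir -p pics; ls
python3 - <<'E'
from rig import arm
import cv2,numpy as np
np.set_printoptions(precision=4,suppress=True)
for n in("side","top"):
    cv2.imwrite(f"pics/{n}0.png",arm.snapshot(n)[...,::-1]); c=arm.get_calibration(n); print(n,c["intrinsics"],c["cam_to_world"])
print(arm.grip_depth,arm.current_tool_rot(),arm.current_width())
E
```

```text
pics
side [[531.303    0.     281.1896]
 [  0.     531.303  206.4983]
 [  0.       0.       1.    ]] [[-0.9575 -0.1841  0.2218  0.0987]
 [-0.2874  0.5508 -0.7836  1.4177]
 [ 0.0221 -0.8141 -0.5804  1.0656]
 [ 0.      0.      0.      1.    ]]
top [[381.4497   0.     280.9112]
 [  0.     381.4497 207.7155]
 [  0.       0.       1.    ]] [[ 0.0074 -0.9968  0.0796  0.4178]
 [-0.9996 -0.0096 -0.0275  0.0429]
 [ 0.0281 -0.0793 -0.9965  1.0325]
 [ 0.      0.      0.      1.    ]]
0.0188 [[-0.948   0.3182 -0.0005]
 [ 0.3182  0.948  -0.001 ]
 [ 0.0001 -0.0011 -1.    ]] 0.09143507278330132
```

View pics/top0.png

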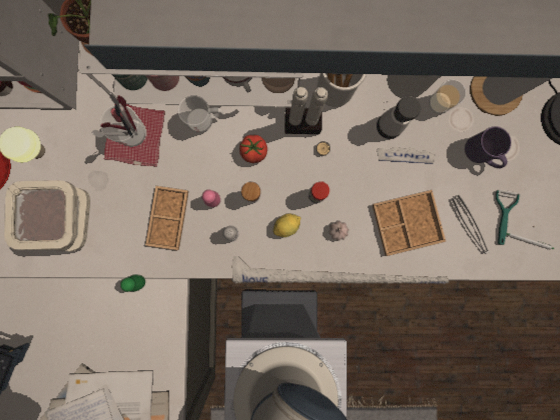

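View pics/side0.png

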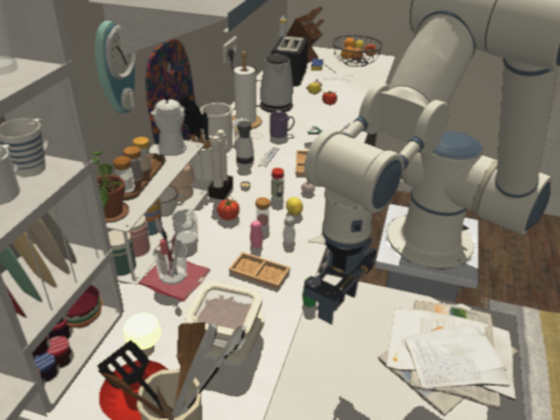

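Top view: noodle caddy (165,217), fish caddy (408,222), chilli jar (251,191), herb jar (320,192), lemon (287,225), garlic (339,230), tomato (253,149), tea light (322,148). Shaker candidates are grey (230,233), pink (211,198) and green (133,284). Grey fits the description, so I'll confirm it in enlarged crops.

Run:
```python
import cv2
a=cv2.imread("pics/top0.png")[135:265,140:300]; cv2.imwrite("pics/c1.png",cv2.resize(a,None,fx=4.6,fy=4.6,interpolation=2))
a=cv2.imread("pics/top0.png")[135:265,290:450]; cv2.imwrite("pics/c2.png",cv2.resize(a,None,fx=4.6,fy=4.6,interpolation=2))
a=cv2.imread("pics/side0.png")[140:290,200:350]; cv2.imwrite("pics/c3.png",cv2.resize(a,None,fx=4,fy=4,interpolation=2))
```

```text
(no output)
```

View pics/c1.png

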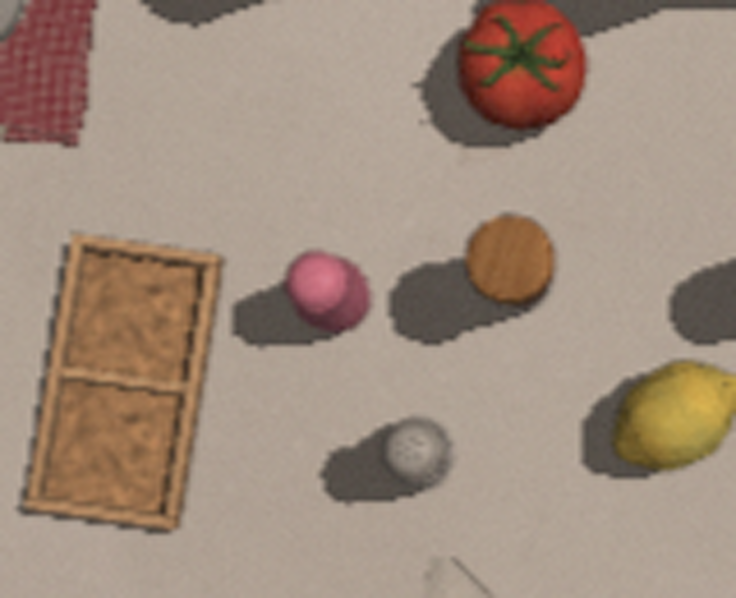

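View pics/c2.png

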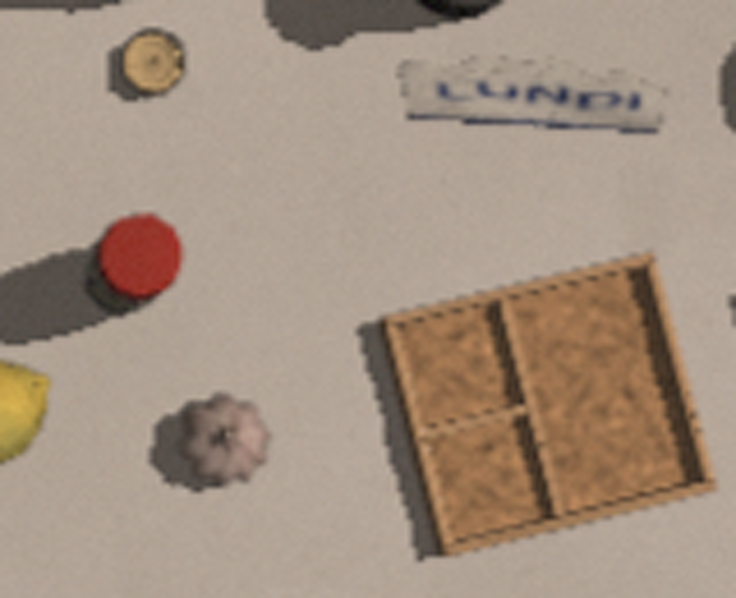

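View pics/c3.png

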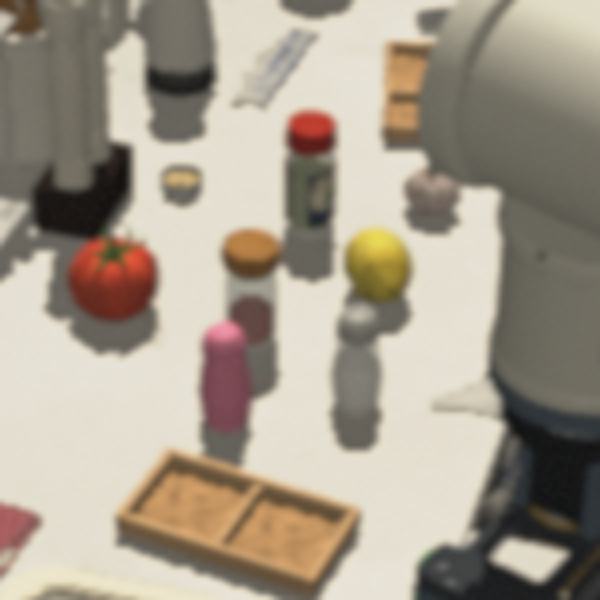

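Confirmed: the shaker at top (230,233) is the grey one, and the other is clearly pink. Chilli's wooden stopper (251,191) and the red cap (320,192) are unambiguous. The lemon points up and to the right in the top view. Next I compute the poses.

```bash
cat > h.py <<'E'
from rig import arm
import cv2,numpy as np
np.set_printoptions(precision=4,suppress=True)
def ray(n,uv,z):
    c=arm.get_calibration(n);T=c["cam_to_world"]
    d=T[:3,:3]@np.linalg.solve(c["intrinsics"],[uv[0],uv[1],1]);o=T[:3,3]
    return o+d*(z-o[2])/d[2]
def proj(n,p):
    c=arm.get_calibration(n);T=c["cam_to_world"]
    q=c["intrinsics"]@(T[:3,:3].T@(np.asarray(p)-T[:3,3])); return q[:2]/q[2]
def crop(x0,y0,s): return lambda p:(x0+(p[0]+.5)/s-.5,y0+(p[1]+.5)/s-.5)
c1=crop(140,135,4.6);c2=crop(290,135,4.6);c3=crop(200,140,4)
E
python3 - <<'E'
from h import *
print("herb",ray("top",c2((141,255)),.108),ray("side",c3((311,123)),.108))
print("chilli",ray("top",c1((511,258)),.096),ray("side",c3((252,243)),.096))
print("salt",ray("top",c1((414,449)),.078),ray("side",c3((357,322)),.078))
print("pink",ray("top",c1((319,283)),.085))
print("garlic",ray("top",c2((224,437)),.05),ray("top",c2((227,438)),.02),ray("side",c3((432,192)),.02))
print("tom",ray("top",c1((523,63)),.04),"tea",ray("top",c2((153,62)),.015))
for nm,c,P in(("fish",c2,[(385,320),(650,257),(713,485),(447,552)]),("noodle",c1,[(74,237),(220,259),(177,527),(25,512)])):
    W=np.array([ray("top",c(p),.02)[:2] for p in P]);print(nm,W,W.mean(0))
    for i in range(4):
        d=W[(i+1)%4]-W[i];print("  side",np.linalg.norm(d),np.degrees(np.arctan2(d[1],d[0])))
im=cv2.imread("pics/top0.png");h=cv2.cvtColor(im,cv2.COLOR_BGR2HSV)
m=cv2.inRange(h,(18,130,60),(40,255,255));m[:195]=0;m[250:]=0;m[:,:265]=0;m[:,310:]=0
pts=cv2.findNonZero(m)[:,0].astype(float);W=np.array([ray("top",p,.029)[:2] for p in pts])
ctr,vec=W.mean(0),np.linalg.eigh(np.cov(W.T))[1][:,1]
t=(W-ctr)@vec;s=(W-ctr)@[-vec[1],vec[0]]
print("lemon",ctr,len(W),np.degrees(np.arctan2(vec[1],vec[0])),t.min(),t.max(),s.min(),s.max())
print(ctr+vec*(t.min()+t.max())/2)
E
```

```text
herb [ 0.536  -0.0787  0.108 ] [ 0.5385 -0.0756  0.108 ]
chilli [0.534  0.0919 0.096 ] [0.5352 0.0952 0.096 ]
salt [0.4316 0.1438 0.078 ] [0.4327 0.1463 0.078 ]
pink [0.5206 0.1959 0.085 ]
garlic [ 0.4409 -0.133   0.05  ] [ 0.4411 -0.1401  0.02  ] [ 0.442  -0.1353  0.02  ]
tom [0.6536 0.0895 0.04  ] tea [ 0.6628 -0.0981  0.015 ]
fish [[ 0.5106 -0.2331]
 [ 0.5493 -0.3904]
 [ 0.416  -0.4243]
 [ 0.3763 -0.2676]] [ 0.4631 -0.3288]
  side 0.1620254287649136 -76.16781252160735
  side 0.1375259378577189 -165.73817129846051
  side 0.16167641875746552 104.22516177553905
  side 0.13863786087997354 14.404197586746966
noodle [[0.5528 0.3475]
 [0.541  0.2635]
 [0.387  0.2838]
 [0.3949 0.3699]] [0.469  0.3162]
  side 0.08477066971165255 -98.03500988817134
  side 0.1552920053721335 172.51455960469033
  side 0.08645631050995893 84.74585986246792
  side 0.15947942824395214 -8.068896929404412
lemon [0.4524 0.0003] 456 123.89910892041935 -0.03937591523303596 0.03884262519861188 -0.02628589186152411 0.026954899458146494
[0.4525 0.0001]
```

```bash
cat >> h.py <<'E'
def R(yaw):
    c,s=np.cos(np.radians(yaw)),np.sin(np.radians(yaw)); return np.array([[-s,c,0],[c,s,0],[0,0,-1.]])
def caddy(o,yaw,x,y):
    c,s=np.cos(np.radians(yaw)),np.sin(np.radians(yaw)); return np.array(o)+[c*x-s*y,s*x+c*y]
FISH=((.4631,-.3288),14.2); NOOD=((.469,.317),-7.5)
def pick(xy,z,yaw,wid,opening,zt=.2):
    arm.grip(opening)
    arm.move_to([*xy,zt],R(yaw)); arm.move_l([*xy,z],feed=.12)
    arm.grip(wid-.012); w=arm.current_width(); print("gripped",w,arm.current_grasp_force())
    if abs(w-wid)>.006: raise SystemExit("bad width")
    arm.move_l([*xy,zt],feed=.15); print("lifted",arm.current_width(),arm.current_grasp_force(),arm.current_force())
def place(xy,z,yaw,opening,zt=.2):
    arm.move_to([*xy,zt],R(yaw)); arm.move_l([*xy,z+.03],feed=.15); arm.move_l([*xy,z],feed=.04)
    print("down",arm.current_force(),arm.current_ee_pos()); arm.grip(opening)
    arm.move_l([*xy,zt],feed=.15); print("t",arm.current_t())
def snap(n,f,x0,y0,x1,y1,s):
    cv2.imwrite(f"pics/{f}.png",cv2.resize(arm.snapshot(n)[y0:y1,x0:x1,::-1],None,fx=s,fy=s,interpolation=2))
E
python3 - <<'E'
from h import *
pick((.5345,.0935),.026,82.5,.044,.08)
place(caddy(*NOOD,.038,0),.0345,82.5,.06)
E
```

```text
gripped 0.04559641397728464 29.896562446374446
lifted 0.04524746019961592 29.92653452907689 [ 0.2746  0.0876 -2.2582]
down [-0.3918  1.069   0.3684] [0.5068 0.3121 0.0346]
t 10.725
```

Run:
```python
from h import *
pick((.4525,.001),.015,34,.058,.085)
place(caddy(*FISH,0,-.038),.0235,-75.8,.075)
snap("top","t1",140,130,460,270,2.4)
```

```text
gripped 0.055213292513210006 30.00062871258706
lifted 0.05523112050552697 29.999697671737522 [ 0.0842 -0.5475 -0.8846]
down [-0.9321 -0.7817 -2.3729] [ 0.4725 -0.3657  0.0236]
t 21.3833
```

View pics/t1.png

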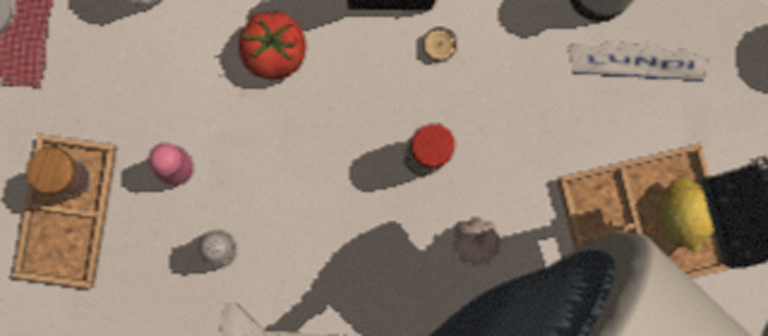

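The chilli jar (stopper 52,170 in the crop) stands in the far noodle compartment. The lemon (690,210) is lengthways in the big compartment. Next are the salt shaker and the herb jar.

Run:
```python
from h import *
pick((.432,.145),.026,-75.8,.044,.08)
place(caddy(*FISH,-.034,.047),.0345,-75.8,.058)
pick((.537,-.077),.046,-75.8,.045,.08)
place(caddy(*FISH,.034,.047),.0545,-75.8,.058,.23)
```

```text
gripped 0.04100478658137181 30.000511754615218
lifted 0.041081851062989894 29.99964568472933 [ 0.2046 -0.1603 -1.14  ]
down [-0.262   0.0022 -1.1259] [ 0.4187 -0.2916  0.0346]
t 32.4833
gripped 0.04385657684412908 29.998334666888695
lifted 0.04363541186209429 29.99801560974447 [ 0.7583  1.0659 -1.3403]
down [-0.5518 -0.5139 -1.8715] [ 0.4846 -0.275   0.0546]
t 41.8417
```

Run:
```python
from h import *
pick((.441,-.137),.015,82.5,.052,.08)
place(caddy(*NOOD,-.038,0),.0235,82.5,.070)
arm.move_to([.35,.1,.3],R(10))
snap("top","t2",140,130,460,270,2.4)
snap("side","s2",180,120,350,300,3.3)
```

```text
gripped 0.04907118259912476 30.000618449994363
lifted 0.04930043658819729 29.999912106140982 [ 0.4016 -0.5869  0.3793]
down [-1.0351  0.2145  0.0165] [0.4314 0.322  0.0236]
t 53.8667
```

View pics/t2.png

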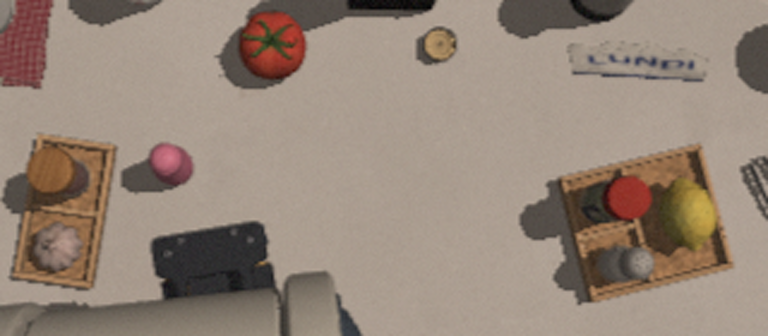

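View pics/s2.png

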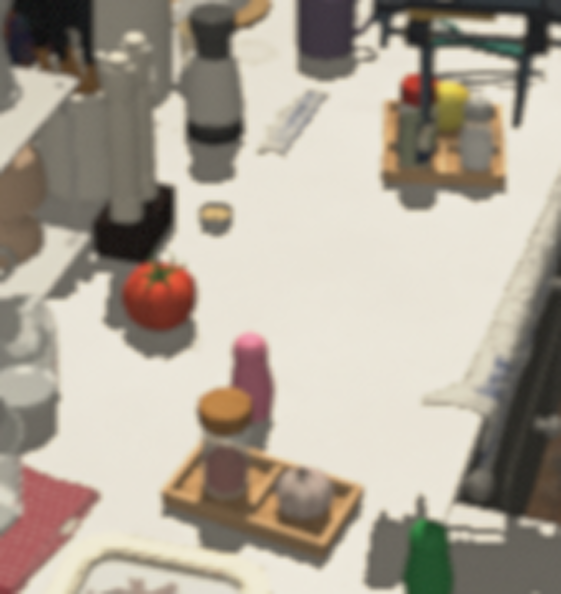

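All five items sit in their compartments and upright. A quick numeric check before handing in.

Run:
```python
from h import *
c=crop(140,130,2.4)
def loc(C,p,z):
    (o,y)=C;d=ray("top",c(p),z)[:2]-o;a=np.radians(y);return np.array([[np.cos(a),np.sin(a)],[-np.sin(a),np.cos(a)]])@d
for C,n,p,z in((FISH,"herb",(629,198),.115),(FISH,"salt",(634,264),.085),(FISH,"lemon",(690,213),.036),(NOOD,"chilli",(51,171),.103),(NOOD,"garlic",(56,246),.05)):print(n,loc(C,p,z))
for C,P in((FISH,[(560,181),(702,146),(733,265),(593,301)]),(NOOD,[(37,135),(116,147),(92,290),(12,279)])):print(np.mean([loc(C,p,.02) for p in P],axis=0))
```

```text
herb [0.032  0.0456]
salt [-0.0362  0.0479]
lemon [-0.0013 -0.0441]
chilli [ 0.0374 -0.0035]
garlic [-0.0378 -0.006 ]
[-0.0013 -0.0008]
[-0.0008 -0.0008]
```

```bash
python3 -c "
from rig import arm
print(arm.sign_off(),arm.current_t())"
```

```text
the job is handed in; nothing more can be done
the job is handed in; nothing more can be done
```

The job is handed in: the lemon, herb jar and salt shaker are in the fish caddy, and the chilli jar and garlic are in the noodle caddy, all upright and within about 6 mm of target, except the lemon, about 10 mm off its compartment's middle. The tomato and tea light were not touched, and no verdict came back.

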